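# Close the ring carton and hold it against the sprung backstop for taping

## Robot

A 7-joint arm with a two-finger parallel gripper is mounted at the origin on the work surface. World frame = base frame: x ahead of the robot, y to its left, z up, the work surface at z = 0. Lengths are in m, angles in rad, forces in N, time in s.
With the tool pointing down it reaches from about 0.425 to 0.975 m from the base axis. Payload 16.7 kg.
Tool frame: the origin (TCP) lies midway between the tips of the shut fingers; the grasp point (between the pads) lies 19 mm behind it; x points along the fingers, y is the direction in which the jaws open and shut, and the axes are right-handed (so a half turn about x gives the same grasp; the last joint's range is limited). The gripper opens to 85 mm and grips with 20 to 120 N. Pads are 22 mm wide; open, the fingers measure 114 mm over their backs; the gripper's body (76 mm by 85 mm) begins 54 mm behind the grasp point. The pads swing forward as they close: fully open they stand 13 mm farther back than shut.
Start: joints at [-1.337, 0.426, 0.074, 1.606, -0.034, 1.111, -0.067], TCP at [0.252, 0.626, 0.231] pointing down, gripper open.
Joint ranges: [-2.85, 2.85], [-0.5, 2.14], [-1.23, 1.37], [0.21, 2.46], [-1.02, 4.16], [0.16, 2.05], [-2.73, 2.73]. Speed limits (rad/s): [1.89, 1.89, 2.39, 2.39, 3.01, 3.01, 3.01].

## Interface

Orientations are given as a unit quaternion [w, x, y, z].
In Python, from cell import monitor, eyes, manip gives the robot as it stands.
- The arm moves only by the tool move_arm, never from a script. Its argument "moves" is a list of rows, each an object of numbers: "x", "y", "z": the shift along the world's x, y, z in mm; "wx", "wy", "wz": the turn, a rotation vector about the world's x, y, z in rad; "gripper": the finger opening in mm, from 0 to 85.4. A call has 1 to 12 rows; each row is the pose to reach, as a shift and turn from the pose commanded when the call began; what a row does not reach only later rows make up. A row lasts 1/12 s, in which the tool goes at most 41.7 mm and 7.16 degrees, less where a joint would pass 70% of its speed; a pose out of reach is approached as far as the arm can. A call with a gripper value outside its range is refused whole. The fingers move at their own pace and stop on an object; "newtons" is the grip in N (left out, the last holds). Time passes only in rows, so rows that repeat a pose let the fingers close. It gives the time, the measured TCP pose, the force and the opening at its end, in the units of the state.
- monitor.get_state(): the state, without advancing time (a new reading comes with each control period).
- eyes.camera(name): name is "side" or "top"; returns a dict with "frame" (420x560x3 uint8, red, green, blue), "camera_matrix" (3x3 intrinsics, pixels), "k1" (the pictures are not rectified: a ray, as slopes to the right and down, at radius r is drawn at 1 + k1 r^2 times it, then the intrinsics apply), "camera_from_world" (4x4, takes a point from world to camera coordinates). Camera axes: x right, y down, z forward; pixel columns grow to the right and rows downward; lengths in m; the calibration is good to about 2 mm. A picture is of the moment at which its call begins. There is no depth.
- manip.hand_in(): hands the job in, once; it reports no verdict.
The state is a dict: "time": time; "joints": joint angles; "qd": joint speeds; "joint_torque": joint torques, N m; "eef_pos": TCP position; "tcp_rot": TCP orientation; "wrist_force": force on the tool from outside, world axes, zero at the start; "ft_torque": the same for the moment, N m; "width": finger opening in m.
Only numpy, scipy, OpenCV 4.12 (cv2) and the standard library are available. Lean on these libraries where they do the work, as an engineer would, in place of code of your own. Each camera call takes 0.05 s, during which the arm holds its last target. There are 200 camera calls.

## Task

Close the carton of ring boxes: fold its short top flap down flat first, then the long flap over it. Then push the carton along the table until its whole face sits flush on the aluminium plate of the sprung backstop, and keep pressing it there with a steady, gentle force on the plate of about 10 newtons (the plate then stands about half way in) so that I can tape it; never shove hard. Finish while still holding it like that, flaps shut, and leave the other things on the bench where they are.

Things in the scene. Friction and masses are not known exactly. Their poses are not given: they have to be found in the camera images.
- carton: open cardboard carton 120 (x) x 120 (y) x 80 high with two hinged top flaps, packed with red ring boxes (well below the rim); 0.3 to 0.5 kg, loose on the table. Origin: centre of its underside; x points towards the backstop, up to 0.3 rad off; its +x face goes against the plate, its -x face is free to push; y to its left, z up
- short_flap (a joint): hinge of the short (left-hand) top flap, rad: 0 = folded flat over the opening, pi/2 = upright, more = leaning out; stops at 0 and 2.1. Stiff cardboard, 118 wide (carton x), 55 from hinge to free edge, 3 thick; hinge line along carton x at carton y = +60, z = 80. The crease keeps it wherever it is left (0.025 N m, under 1 N at the edge)
- long_flap (a joint): hinge of the long (right-hand) top flap, rad: 0 = folded flat over the opening, pi/2 = upright, more = leaning out; stops at 0 and 2.1. Stiff cardboard, 118 wide (carton x), 95 from hinge to free edge, 3 thick; hinge line along carton x at carton y = -60, z = 83.5. The crease keeps it wherever it is left (0.025 N m, under 1 N at the edge)
- short_flap_edge (a point): middle of the free edge of the short flap
- long_flap_edge (a point): middle of the free edge of the long flap
- stop: backstop fixed to the table behind the carton: a dark steel housing 200 wide and 79 high carrying the sprung aluminium plate in front of it. Origin: on the table, below the middle of the plate's front face when the plate is fully out; x points away from the robot along the direction in which the plate yields, y to the left, z up
- plate_face (a point): centre of the front face of the backstop's sprung plate; the point moves with the plate, its axes are those of the backstop: x = into the plate (square to its face), y left, z up. The plate is 200 wide (y), 80 high (6 to 86 above the table), 12 thick
- stop_plate (a joint): how far the plate has been pushed in, in m: 0 = fully out, 0.03 = bottomed. Spring: 2.5 N at 0, plus 0.5 N per mm, so 10 N at 0.015 and 17.5 N when bottomed. Sliding the carton on the table takes a few N more, which the tool feels and the plate does not
- ring_case: red ring case, 60 x 55 x 53, closed, standing beside the left end of the backstop; origin: centre of its underside
- bench_block: round polished steel bench block, diameter 76, 25 high, beside the right end of the backstop; origin: centre of its underside
- hammer: small hammer lying flat on the table to the left of the carton; origin: under its middle; handle towards its own -x
- screwdriver: screwdriver lying flat on the table to the right of the carton; origin: under its middle; handle towards its own -x
- bottle: clear water bottle with red cap, diameter 66, 200 high, standing at the far right; origin: centre of its underside
- mallet: wooden mallet, lying at the far left; origin: on the table under the middle of its head
There are look-alikes about, which are no part of the job. Of the things like the carton, leave any that is orange; of the rest the smaller one is meant.

How it is judged:
By the outcome, as a careful person would: the job done as asked, in the order asked, and still so for the second after the job is handed in, while the arm keeps its last pose, push and grip.
It also fails if it takes over 64 s, if anything falls off the work surface, if the arm or the gripper's body presses on something with over 40 N, if the wrist force passes 120 N, or if a joint passes its speed limit or range.

## Working session

There is one attempt and no reset: what is moved stays moved. The work goes in short steps, Python scripts to look and compute and a tool call to move; the robot and the scene stay as the last step left them, time stands still between calls to the robot, and variables do not carry over. Pictures are saved under pics/ and viewed, about 8 in all and at most 12, crops included, and the job is handed in when it is done.

Besides the shell and the picture viewer there is one more tool, called after "Emit:" by a JSON object that holds its "api" and its "payload". move_arm: Moves the arm, as the interface text tells. Its arguments: {"type":"object","properties":{"moves":{"type":"array","items":{"type":"object","properties":{"x":{"type":"number"},"y":{"type":"number"},"z":{"type":"number"},"wx":{"type":"number"},"wy":{"type":"number"},"wz":{"type":"number"},"gripper":{"type":"number"}}}},"newtons":{"type":"number"}},"required":["moves"]}

```bash
ls; mkdir -p pics; cat > h.py <<'E'
import numpy as np, cv2
from cell import monitor, eyes, manip
def cam(n):
    c=eyes.camera(n); c['K']=np.array(c['camera_matrix']); c['T']=np.array(c['camera_from_world']); return c
def save(c,f): cv2.imwrite('pics/'+f,cv2.cvtColor(c['frame'],cv2.COLOR_RGB2BGR))
def ray(c,uv):
    K,T=c['K'],c['T']; k=float(c['k1'])
    d=np.linalg.solve(K,[uv[0],uv[1],1]); xd=d[:2]; x=xd.copy()
    for _ in range(30): x=xd/(1+k*(x@x))
    R=T[:3,:3]; return -R.T@T[:3,3], R.T@np.array([x[0],x[1],1])
def onz(c,uv,z):
    o,d=ray(c,uv); return o+d*(z-o[2])/d[2]
def two(c1,a,c2,b):
    o1,d1=ray(c1,a); o2,d2=ray(c2,b); s=np.linalg.lstsq(np.c_[d1,-d2],o2-o1,rcond=None)[0]
    p,q=o1+s[0]*d1,o2+s[1]*d2; return (p+q)/2,np.linalg.norm(p-q)
def pix(c,p):
    q=c['T']@np.r_[p,1]; x=q[:2]/q[2]; x=x*(1+float(c['k1'])*(x@x)); return (c['K']@np.r_[x,1])[:2]
E
python3 - <<'E'
from h import *
for n in('top','side'):
    c=cam(n); save(c,n+'0.png'); print(n,c['K'].round(1).tolist(),c['k1'],c['T'].round(3).tolist())
print(monitor.get_state())
E
```

```text
pics
top [[425.4, 0.0, 274.8], [0.0, 425.4, 212.7], [0.0, 0.0, 1.0]] -0.02023229559189834 [[-0.0, -1.0, 0.028, 0.007], [-0.989, -0.004, -0.148, 0.549], [0.148, -0.028, -0.989, 1.122], [0.0, 0.0, 0.0, 1.0]]
side [[472.8, 0.0, 279.2], [0.0, 472.8, 203.0], [0.0, 0.0, 1.0]] -0.1013974169648453 [[0.983, -0.181, -0.016, -0.52], [-0.143, -0.718, -0.681, 0.144], [0.112, 0.672, -0.732, 1.349], [0.0, 0.0, 0.0, 1.0]]
{'time': 0.1, 'joints': array([-1.33747539,  0.42669765,  0.07387981,  1.60652814, -0.03414425,
        1.11080451, -0.06711573]), 'qd': array([-1.05949460e-03, -2.11426080e-03,  1.48997024e-03, -1.64213088e-03,
       -1.03519817e-03, -1.96621953e-05, -6.65007642e-04]), 'joint_torque': array([ 6.22773223e-03, -9.51536536e+01,  3.77046168e+00, -4.64405823e+01,
        1.95055862e-02,  6.39122256e-03, -9.97772804e-05]), 'eef_pos': array([0.25202968, 0.62579147, 0.23066917]), 'tcp_rot': array([ 0.69412695,  0.13414218,  0.69424618, -0.13496629]), 'wrist_force': array([ 0.16919861, -0.46878498,  0.06699923]), 'ft_torque': array([0.0150164 , 0.00635112, 0.03119822]), 'width': 0.08537240313550899}
```

View pics/top0.png

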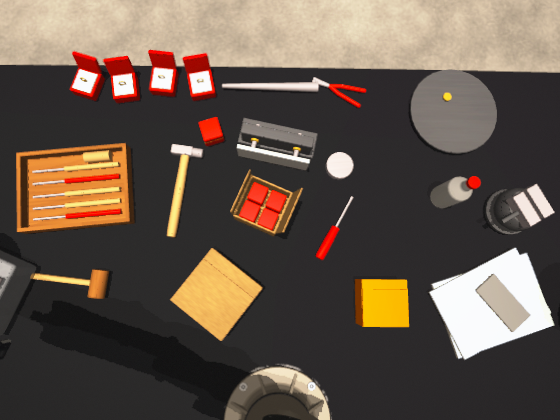

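View pics/side0.png

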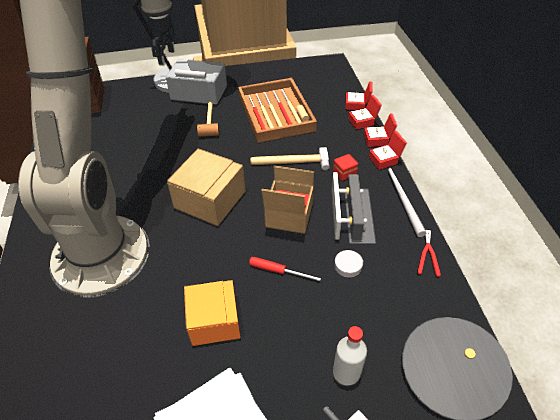

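The carton is the small open one (top ≈ (266,205), side ≈ (290,200)) in front of the backstop (top ≈ (275,145)). The closed tan and orange boxes are look-alikes. I'll zoom in on both views.

```bash
python3 - <<'E'
import cv2,numpy as np
t=cv2.imread('pics/top0.png')[115:245,215:335]; s=cv2.imread('pics/side0.png')[155:255,250:390]
t=cv2.resize(t,None,fx=4.5,fy=4.5,interpolation=cv2.INTER_CUBIC); s=cv2.resize(s,None,fx=5.5,fy=5.5,interpolation=cv2.INTER_CUBIC)
def g(im,x0,y0,f):
    im=np.clip(im.astype(float)*1.3+20,0,255).astype(np.uint8)
    for i in range(0,200,10):
        cv2.line(im,(int(i*f),0),(int(i*f),6),(0,255,0),1);cv2.line(im,(0,int(i*f)),(6,int(i*f)),(0,255,0),1)
        if i%20==0: cv2.putText(im,str(x0+i),(int(i*f),18),0,.4,(0,255,0)); cv2.putText(im,str(y0+i),(8,int(i*f)+4),0,.4,(0,255,0))
    return im
cv2.imwrite('pics/tz.png',g(t,215,115,4.5)); cv2.imwrite('pics/sz.png',g(s,250,155,5.5))
E
```

```text
(no output)
```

View pics/tz.png

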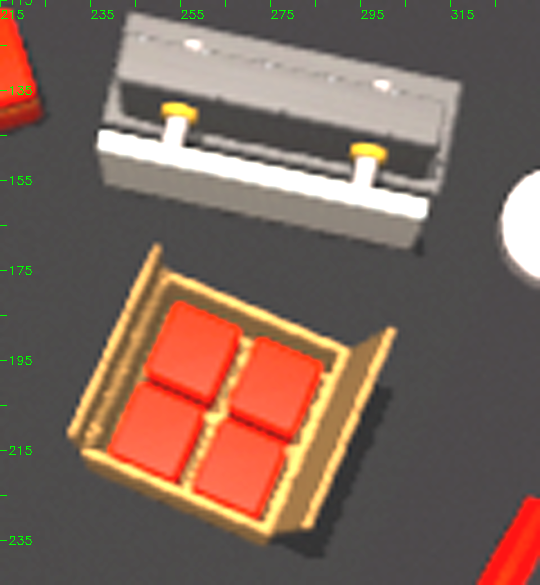

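View pics/sz.png

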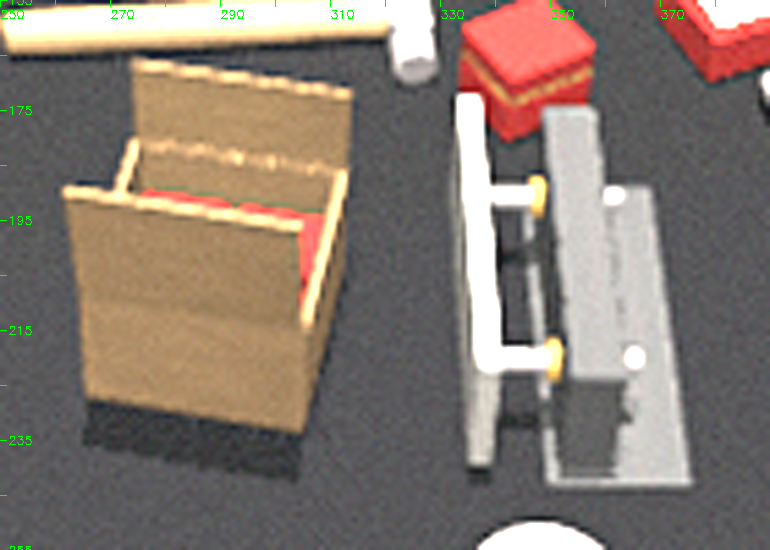

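```bash
python3 - <<'E'
from h import *
t=cam('top'); s=cam('side'); f=lambda x,y:(215+x/4.5,115+y/4.5); g=lambda x,y:(250+x/5.5,155+y/5.5)
o,_=ray(t,(280,210)); print('topcam',o, 'sidecam',ray(s,(280,210))[0])
C={k:onz(t,f(*v),.08) for k,v in dict(FL=(163,273),FR=(350,352),NR=(268,540),NL=(83,452)).items()}
for k,v in C.items(): print(k,v.round(4))
print('centre',sum(C.values())/4)
ang=lambda d:np.degrees(np.arctan2(d[1],d[0]))
print([ang(C['FL']-C['NL']),ang(C['FR']-C['NR']),ang(C['FL']-C['FR'])-90,ang(C['NL']-C['NR'])-90],[np.linalg.norm(C[a]-C[b]) for a,b in('FL NL'.split(),'FR NR'.split(),'FL FR'.split(),'NL NR'.split())])
L=onz(t,f(101,153),.086);R=onz(t,f(426,217),.086);Lb=onz(t,f(105,183),.006);Rb=onz(t,f(418,248),.006)
print('plate',L,R,(L+R)/2,np.linalg.norm(L-R),ang(L-R)-90,'bottom',(Lb+Rb)/2,ang(Lb-Rb)-90)
# flap edges two views: far/near ends
print('long near',two(t,f(303,527),s,g(65,190)));print('long far',two(t,f(395,330),s,g(300,227)))
print('short near',two(t,f(70,437),s,g(135,62)));print('short far',two(t,f(157,245),s,g(352,92)))
print('bottom side near R',onz(s,g(85,398),0),'far R',onz(s,g(300,432),0))
E
```

```text
topcam [0.37687963 0.04085518 1.19036844] sidecam [ 0.38203796 -0.89716082  1.07700655]
FL [0.6432 0.0724 0.08  ]
FR [ 0.596  -0.0385  0.08  ]
NR [0.4843 0.0101 0.08  ]
NL [0.5357 0.1183 0.08  ]
centre [0.56481591 0.04058234 0.08      ]
[np.float64(-23.09675852269253), np.float64(-23.488455724216834), np.float64(-23.043861863394568), np.float64(-25.384386529360953)] [np.float64(0.11689687154539148), np.float64(0.12179121677335579), np.float64(0.12049500033185812), np.float64(0.1197577837366364)]
plate [0.71481355 0.10975907 0.086     ] [ 0.67698572 -0.08391615  0.086     ] [0.69589964 0.01292146 0.086     ] 0.19733483216559705 -11.0516376734342 bottom [0.69893358 0.01217982 0.006     ] -11.658293767882213
long near (array([ 0.48297069, -0.00619534,  0.16980996]), np.float64(0.000567659672153916))
long far (array([ 0.58991432, -0.0563704 ,  0.1731709 ]), np.float64(7.835198967328733e-05))
short near (array([0.53853596, 0.12227413, 0.12849985]), np.float64(0.002652520403940158))
short far (array([0.64777649, 0.07451988, 0.13043968]), np.float64(0.0007618734354265685))
bottom side near R [0.48815181 0.00258161 0.        ] far R [ 0.59692149 -0.04309774  0.        ]
```

```bash
cat >> h.py <<'E'
from scipy.spatial.transform import Rotation as Ro
def R_of(s): return Ro.from_quat(np.array(s['tcp_rot']),scalar_first=True)
E
python3 - <<'E'
from h import *
s=monitor.get_state(); R=R_of(s).as_matrix(); print(R.round(3))
y=R[:,1]; print('jaw yaw',np.degrees(np.arctan2(y[1],y[0])))
p=s['eef_pos']; c=np.array([.565,.0405]); a=np.radians(-23.5); X=np.array([np.cos(a),np.sin(a)]);Y=np.array([-X[1],X[0]])
print('X',X,'Y',Y)
for n,cy,cz in[('s0',95,.2),('s1',95,.11),]: print(n,((np.r_[c+Y*cy/1e3,cz]-p)*1e3).round(0))
for q in ([.483,-.006],[.590,-.056],[.5385,.122],[.648,.0745]): print((np.array(q)-c)@X,(np.array(q)-c)@Y)
E
```

```text
[[-0.     0.374  0.928]
 [-0.001  0.928 -0.374]
 [-1.    -0.001  0.   ]]
jaw yaw 68.06215813735706
X [ 0.91706007 -0.39874907] Y [0.39874907 0.91706007]
s0 [ 351. -498.  -31.]
s1 [ 351. -498. -121.]
-0.056657094394556184 -0.07534071711077844
0.06140578701091438 -0.07852757045503331
-0.05680014108861332 0.06417354573586859
0.062558517830507 0.06427621524988968
```

Emit:
{"api": "move_arm", "payload": {"moves": [{"x": 30,"y": -40,"gripper": 0},{"x": 56,"y": -80,"gripper": 0},{"x": 80,"y": -115,"gripper": 0},{"x": 105,"y": -150,"gripper": 0},{"x": 130,"y": -185,"gripper": 0},{"x": 155,"y": -220,"gripper": 0},{"x": 180,"y": -255,"gripper": 0},{"x": 205,"y": -290,"wz": -0.027,"gripper": 0},{"x": 230,"y": -325,"wz": -0.027,"gripper": 0},{"x": 255,"y": -360,"wz": -0.027,"gripper": 0},{"x": 280,"y": -395,"wz": -0.027,"gripper": 0},{"x": 305,"y": -430,"wz": -0.027,"gripper": 0}]}}

```text
invalid input at $.moves[0]: expected keys x, y, z, wx, wy, wz, gripper
```

Emit:
{"api": "move_arm", "payload": {"moves": [{"x": 30,"y": -40,"z": 0,"wx": 0,"wy": 0,"wz": 0,"gripper": 0},{"x": 55,"y": -75,"z": 0,"wx": 0,"wy": 0,"wz": 0,"gripper": 0},{"x": 80,"y": -110,"z": 0,"wx": 0,"wy": 0,"wz": 0,"gripper": 0},{"x": 105,"y": -145,"z": 0,"wx": 0,"wy": 0,"wz": 0,"gripper": 0},{"x": 130,"y": -180,"z": 0,"wx": 0,"wy": 0,"wz": -0.027,"gripper": 0},{"x": 155,"y": -215,"z": 0,"wx": 0,"wy": 0,"wz": -0.027,"gripper": 0},{"x": 180,"y": -250,"z": 0,"wx": 0,"wy": 0,"wz": -0.027,"gripper": 0},{"x": 205,"y": -285,"z": 0,"wx": 0,"wy": 0,"wz": -0.027,"gripper": 0},{"x": 230,"y": -320,"z": 0,"wx": 0,"wy": 0,"wz": -0.027,"gripper": 0},{"x": 255,"y": -355,"z": 0,"wx": 0,"wy": 0,"wz": -0.027,"gripper": 0},{"x": 280,"y": -390,"z": 0,"wx": 0,"wy": 0,"wz": -0.027,"gripper": 0},{"x": 305,"y": -425,"z": 0,"wx": 0,"wy": 0,"wz": -0.027,"gripper": 0}]}}

```text
time: 1.2
eef_pos: [0.5445, 0.2181, 0.2315]
tcp_rot: [0.692, 0.144, 0.692, -0.144]
wrist_force: [0.7, 0.3, -0.4]
width: -0.0002
```

Emit:
{"api": "move_arm", "payload": {"moves": [{"x": 12,"y": -20,"z": -25,"wx": 0,"wy": 0,"wz": 0,"gripper": 0},{"x": 24,"y": -38,"z": -50,"wx": 0,"wy": 0,"wz": 0,"gripper": 0},{"x": 36,"y": -55,"z": -75,"wx": 0,"wy": 0,"wz": 0,"gripper": 0},{"x": 46,"y": -73,"z": -100,"wx": 0,"wy": 0,"wz": 0,"gripper": 0},{"x": 46,"y": -73,"z": -113,"wx": 0,"wy": 0,"wz": 0,"gripper": 0},{"x": 46,"y": -73,"z": -113,"wx": 0,"wy": 0,"wz": 0,"gripper": 0},{"x": 46,"y": -73,"z": -113,"wx": 0,"wy": 0,"wz": 0,"gripper": 0}]}}

```text
time: 1.78
eef_pos: [0.5892, 0.1472, 0.118]
tcp_rot: [0.692, 0.144, 0.693, -0.144]
wrist_force: [0.1, 0.5, 0.7]
width: -0.0001
```

```bash
python3 - <<'E'
from h import *
s=monitor.get_state(); print(s['eef_pos'],s['wrist_force'])
t=cam('top'); d=cam('side')
a=cv2.resize(t['frame'][115:245,200:330],(520,520),interpolation=2); b=cv2.resize(d['frame'][140:240,240:310],(364,520),interpolation=2)
cv2.imwrite('pics/a1.png',cv2.convertScaleAbs(np.hstack([a,b])[:,:,::-1],alpha=1.3,beta=20)[:,:800])
c=np.array([.565,.0405]); X=np.array([.917,-.3987]);Y=np.array([.3987,.917])
print('carton frame',(s['eef_pos'][:2]-c)@X,(s['eef_pos'][:2]-c)@Y)
Y0=(s['eef_pos'][:2]-c)@Y
for th in (95,85,75,65,55,45,35,25,15,7,0):
    r=np.radians(th); cy=.060-.040*np.cos(r)+.0145+.0015*np.sin(r); cz=.0805+.040*np.sin(r)+.0015*np.cos(r)
    print(th,((c+Y*cy-s['eef_pos'][:2])*1e3).round(),round((cz-s['eef_pos'][2])*1e3))
E
```

```text
[0.58924402 0.14723877 0.11802363] [0.13324495 0.54663249 0.67251065]
carton frame -0.02032497927807827 0.10754554704311094
95 [  7. -34.] 2
85 [  5. -40.] 2
75 [  2. -47.] 2
65 [ -1. -53.] -1
55 [ -3. -58.] -4
45 [ -5. -63.] -8
35 [ -7. -68.] -13
25 [ -9. -71.] -19
15 [-10. -73.] -26
7 [-10. -75.] -31
0 [-10. -75.] -36
```

View pics/a1.png

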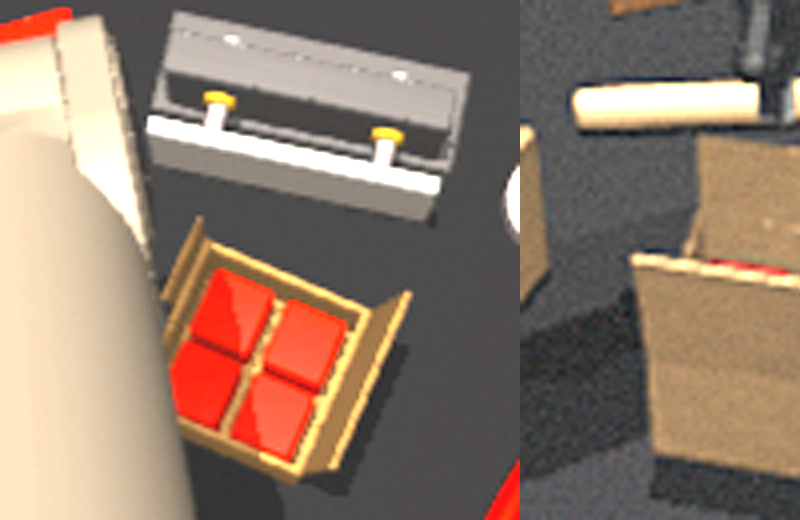

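The tool is at the outer side of the short flap and the scene is unchanged. Next is folding the short flap along an arc.

Emit:
{"api": "move_arm", "payload": {"moves": [{"x": 7,"y": -28,"z": 2,"wx": 0,"wy": 0,"wz": 0,"gripper": 0},{"x": 5,"y": -40,"z": 2,"wx": 0,"wy": 0,"wz": 0,"gripper": 0},{"x": 2,"y": -47,"z": 2,"wx": 0,"wy": 0,"wz": 0,"gripper": 0},{"x": -1,"y": -53,"z": -1,"wx": 0,"wy": 0,"wz": 0,"gripper": 0},{"x": -3,"y": -58,"z": -4,"wx": 0,"wy": 0,"wz": 0,"gripper": 0},{"x": -5,"y": -63,"z": -8,"wx": 0,"wy": 0,"wz": 0,"gripper": 0},{"x": -7,"y": -68,"z": -13,"wx": 0,"wy": 0,"wz": 0,"gripper": 0},{"x": -9,"y": -71,"z": -19,"wx": 0,"wy": 0,"wz": 0,"gripper": 0},{"x": -10,"y": -73,"z": -26,"wx": 0,"wy": 0,"wz": 0,"gripper": 0},{"x": -10,"y": -75,"z": -31,"wx": 0,"wy": 0,"wz": 0,"gripper": 0},{"x": -10,"y": -75,"z": -34,"wx": 0,"wy": 0,"wz": 0,"gripper": 0},{"x": -10,"y": -75,"z": -34,"wx": 0,"wy": 0,"wz": 0,"gripper": 0}]}}

```text
time: 2.88
eef_pos: [0.5794, 0.0717, 0.0834]
tcp_rot: [0.692, 0.144, 0.693, -0.144]
wrist_force: [-0.4, 0.2, 0.1]
width: 0.0001
```

Emit:
{"api": "move_arm", "payload": {"moves": [{"x": 0,"y": 0,"z": -1,"wx": 0,"wy": 0,"wz": 0,"gripper": 0},{"x": 0,"y": 0,"z": -2,"wx": 0,"wy": 0,"wz": 0,"gripper": 0},{"x": 0,"y": 0,"z": -2,"wx": 0,"wy": 0,"wz": 0,"gripper": 0}]}}

```text
time: 3.13
eef_pos: [0.5799, 0.0721, 0.0829]
tcp_rot: [0.692, 0.144, 0.692, -0.144]
wrist_force: [-3.6, -0.5, 11.1]
width: 0.0002
```

Emit:
{"api": "move_arm", "payload": {"moves": [{"x": 0,"y": 0,"z": 40,"wx": 0,"wy": 0,"wz": 0,"gripper": 0},{"x": 0,"y": 0,"z": 80,"wx": 0,"wy": 0,"wz": 0,"gripper": 0},{"x": 0,"y": 0,"z": 115,"wx": 0,"wy": 0,"wz": 0,"gripper": 0},{"x": 0,"y": 0,"z": 125,"wx": 0,"wy": 0,"wz": 0,"gripper": 0},{"x": -14,"y": -34,"z": 125,"wx": 0,"wy": 0,"wz": 0,"gripper": 0},{"x": -28,"y": -68,"z": 125,"wx": 0,"wy": 0,"wz": 0,"gripper": 0},{"x": -42,"y": -102,"z": 125,"wx": 0,"wy": 0,"wz": 0,"gripper": 0},{"x": -55,"y": -132,"z": 125,"wx": 0,"wy": 0,"wz": 0,"gripper": 0},{"x": -61,"y": -143,"z": 110,"wx": 0,"wy": 0,"wz": 0,"gripper": 0},{"x": -61,"y": -143,"z": 76,"wx": 0,"wy": 0,"wz": 0,"gripper": 0},{"x": -61,"y": -143,"z": 76,"wx": 0,"wy": 0,"wz": 0,"gripper": 0}]}}

```text
time: 4.05
eef_pos: [0.5162, -0.0715, 0.1546]
tcp_rot: [0.691, 0.144, 0.694, -0.145]
wrist_force: [-1.8, 0.0, -0.7]
width: -0.0
```

```bash
python3 - <<'E'
from h import *
s=monitor.get_state(); print(s['eef_pos'],s['wrist_force'])
t=cam('top'); d=cam('side')
a=cv2.resize(t['frame'][115:245,200:330],(520,520),interpolation=2); b=cv2.resize(d['frame'][135:255,220:340],(520,520),interpolation=2)[:,:]
im=np.hstack([a,b]); im=cv2.resize(im,(800,400)); cv2.imwrite('pics/a2.png',cv2.convertScaleAbs(im[:,:,::-1],alpha=1.3,beta=20))
c=np.array([.565,.0405]); X=np.array([.917,-.3987]);Y=np.array([.3987,.917])
print('carton frame',(s['eef_pos'][:2]-c)@X,(s['eef_pos'][:2]-c)@Y)
for th in (110,100,90,80,70,60,50,42,34,26,19,12,6,1):
    r=np.radians(th); cy=-.060+.078*np.cos(r)-.0145-.003*np.sin(r); cz=.0835+.078*np.sin(r)+.003*np.cos(r)
    print(th,((c+Y*cy-s['eef_pos'][:2])*1e3).round(),round((cz-s['eef_pos'][2])*1e3))
E
```

```text
[ 0.51618731 -0.07148454  0.15464145] [-1.80329993  0.04686549 -0.6562384 ]
carton frame -0.00011299680926226546 -0.1221514397477759
110 [ 7. 17.] 1
100 [13. 29.] 5
90 [18. 41.] 7
80 [23. 53.] 6
70 [29. 66.] 3
60 [34. 77.] -2
50 [38. 88.] -9
42 [41. 95.] -17
34 [ 44. 101.] -25
26 [ 47. 107.] -34
19 [ 48. 110.] -43
12 [ 49. 113.] -52
6 [ 50. 115.] -60
1 [ 50. 115.] -67
```

View pics/a2.png

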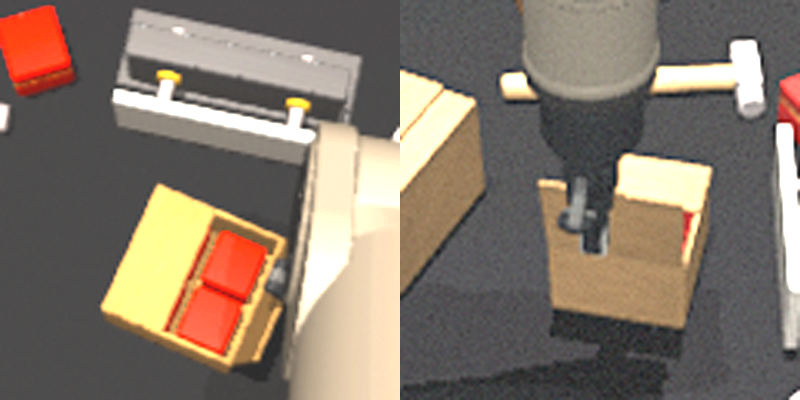

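The short flap lies flat. The finger is outside the long flap, so I'll sweep that one over now.

Emit:
{"api": "move_arm", "payload": {"moves": [{"x": 10,"y": 22,"z": 4,"wx": 0,"wy": 0,"wz": 0,"gripper": 0},{"x": 16,"y": 35,"z": 7,"wx": 0,"wy": 0,"wz": 0,"gripper": 0},{"x": 21,"y": 47,"z": 7,"wx": 0,"wy": 0,"wz": 0,"gripper": 0},{"x": 26,"y": 60,"z": 5,"wx": 0,"wy": 0,"wz": 0,"gripper": 0},{"x": 31,"y": 71,"z": 1,"wx": 0,"wy": 0,"wz": 0,"gripper": 0},{"x": 36,"y": 82,"z": -5,"wx": 0,"wy": 0,"wz": 0,"gripper": 0},{"x": 40,"y": 92,"z": -13,"wx": 0,"wy": 0,"wz": 0,"gripper": 0},{"x": 44,"y": 101,"z": -25,"wx": 0,"wy": 0,"wz": 0,"gripper": 0},{"x": 47,"y": 107,"z": -34,"wx": 0,"wy": 0,"wz": 0,"gripper": 0},{"x": 48,"y": 110,"z": -43,"wx": 0,"wy": 0,"wz": 0,"gripper": 0},{"x": 49,"y": 113,"z": -52,"wx": 0,"wy": 0,"wz": 0,"gripper": 0},{"x": 50,"y": 115,"z": -61,"wx": 0,"wy": 0,"wz": 0,"gripper": 0}]}}

```text
time: 5.15
eef_pos: [0.5685, 0.0438, 0.0961]
tcp_rot: [0.692, 0.144, 0.692, -0.144]
wrist_force: [0.1, -0.5, 1.0]
width: 0.0001
```

Emit:
{"api": "move_arm", "payload": {"moves": [{"x": 0,"y": 0,"z": -3,"wx": 0,"wy": 0,"wz": 0,"gripper": 0},{"x": 0,"y": 0,"z": -5,"wx": 0,"wy": 0,"wz": 0,"gripper": 0},{"x": 0,"y": 0,"z": -6,"wx": 0,"wy": 0,"wz": 0,"gripper": 0},{"x": 0,"y": 0,"z": -6,"wx": 0,"wy": 0,"wz": 0,"gripper": 0}]}}

```text
time: 5.48
eef_pos: [0.5687, 0.0435, 0.0914]
tcp_rot: [0.692, 0.144, 0.692, -0.144]
wrist_force: [-0.7, 0.9, 0.3]
width: 0.0
```

Emit:
{"api": "move_arm", "payload": {"moves": [{"x": 0,"y": 0,"z": -2,"wx": 0,"wy": 0,"wz": 0,"gripper": 0},{"x": 0,"y": 0,"z": -3,"wx": 0,"wy": 0,"wz": 0,"gripper": 0},{"x": 0,"y": 0,"z": -4,"wx": 0,"wy": 0,"wz": 0,"gripper": 0},{"x": 0,"y": 0,"z": -4,"wx": 0,"wy": 0,"wz": 0,"gripper": 0}]}}

```text
time: 5.82
eef_pos: [0.5687, 0.0439, 0.0873]
tcp_rot: [0.692, 0.144, 0.692, -0.144]
wrist_force: [0.9, 0.5, 0.1]
width: 0.0001
```

Emit:
{"api": "move_arm", "payload": {"moves": [{"x": 0,"y": 0,"z": -1,"wx": 0,"wy": 0,"wz": 0,"gripper": 0},{"x": 0,"y": 0,"z": -2,"wx": 0,"wy": 0,"wz": 0,"gripper": 0},{"x": 0,"y": 0,"z": -2,"wx": 0,"wy": 0,"wz": 0,"gripper": 0}]}}

```text
time: 6.07
eef_pos: [0.5689, 0.0439, 0.0861]
tcp_rot: [0.692, 0.144, 0.692, -0.144]
wrist_force: [-5.6, 0.3, 15.0]
width: -0.0004
```

Emit:
{"api": "move_arm", "payload": {"moves": [{"x": 0,"y": 0,"z": 40,"wx": 0,"wy": 0,"wz": 0,"gripper": 0},{"x": -30,"y": 5,"z": 60,"wx": 0,"wy": 0,"wz": 0.07,"gripper": 40},{"x": -60,"y": 10,"z": 60,"wx": 0,"wy": 0,"wz": 0.14,"gripper": 40},{"x": -90,"y": 14,"z": 60,"wx": 0,"wy": 0,"wz": 0.21,"gripper": 40},{"x": -115,"y": 17,"z": 60,"wx": 0,"wy": 0,"wz": 0.213,"gripper": 40},{"x": -115,"y": 17,"z": 60,"wx": 0,"wy": 0,"wz": 0.213,"gripper": 40},{"x": -115,"y": 17,"z": 60,"wx": 0,"wy": 0,"wz": 0.213,"gripper": 40}]}}

```text
time: 6.65
eef_pos: [0.453, 0.0612, 0.1457]
tcp_rot: [0.704, 0.069, 0.704, -0.069]
wrist_force: [1.4, 0.1, -0.1]
width: 0.04
```

```bash
python3 - <<'E'
from h import *
s=monitor.get_state(); print(s['eef_pos'],s['wrist_force'],s['width']); y=R_of(s).as_matrix()[:,1]; print(np.degrees(np.arctan2(y[1],y[0])))
t=cam('top'); d=cam('side'); save(t,'t3.png'); save(d,'s3.png')
a=cv2.resize(t['frame'][115:245,200:330],(520,520),interpolation=2); b=cv2.resize(d['frame'][145:245,240:400],(832,520),interpolation=2)[:,:]
im=np.hstack([a,b]); im=cv2.resize(im,(800,308)); cv2.imwrite('pics/a3.png',cv2.convertScaleAbs(im[:,:,::-1],alpha=1.3,beta=20))
hsv=cv2.cvtColor(t['frame'],cv2.COLOR_RGB2HSV); m=cv2.inRange(hsv,(12,60,90),(30,255,255)); m[:165]=0;m[250:]=0;m[:,:225]=0;m[:,310:]=0
cs=cv2.findContours(m,0,2)[0]; k=max(cs,key=cv2.contourArea); r=cv2.minAreaRect(k); bx=cv2.boxPoints(r); print(bx,cv2.contourArea(k))
P=np.array([onz(t,p,.086)[:2] for p in bx]); print(P,P.mean(0)); 
for i in range(4):
    v=P[(i+1)%4]-P[i]; print(np.linalg.norm(v),np.degrees(np.arctan2(v[1],v[0])))
E
```

```text
[0.45301214 0.06124528 0.14569152] [ 1.36264371  0.13064894 -0.06109068] 0.039960080443233514
78.7657350876854
[[225.      248.99997]
 [225.      174.99997]
 [292.      174.99997]
 [292.      248.99997]] 3640.5
[[ 0.44710205  0.13842414]
 [ 0.64314415  0.14177934]
 [ 0.64429802 -0.03627945]
 [ 0.44739831 -0.03505262]] [0.54548563 0.05221785]
0.196070805426126 0.9805023245422405
0.17806252653256588 -89.62871232067066
0.19690353501120017 179.6430101548907
0.1734770173868175 90.09784657643779
```

View pics/a3.png

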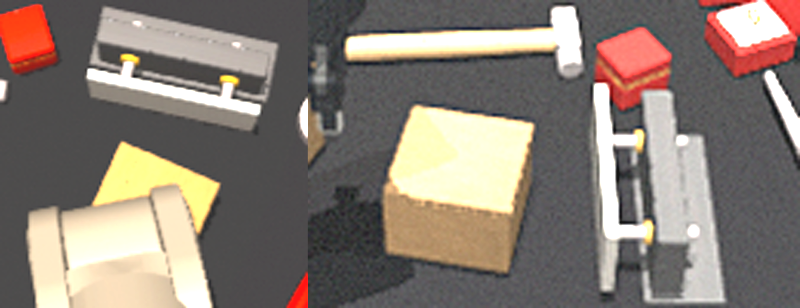

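Emit:
{"api": "move_arm", "payload": {"moves": [{"x": 0,"y": 0,"z": -40,"wx": 0,"wy": 0,"wz": 0,"gripper": 40},{"x": 0,"y": 0,"z": -80,"wx": 0,"wy": 0,"wz": 0,"gripper": 40},{"x": 0,"y": 0,"z": -110,"wx": 0,"wy": 0,"wz": 0,"gripper": 40},{"x": 10,"y": -2,"z": -116,"wx": 0,"wy": 0,"wz": 0,"gripper": 40},{"x": 20,"y": -4,"z": -116,"wx": 0,"wy": 0,"wz": 0,"gripper": 40},{"x": 29,"y": -6,"z": -116,"wx": 0,"wy": 0,"wz": 0,"gripper": 40},{"x": 35,"y": -7,"z": -116,"wx": 0,"wy": 0,"wz": 0,"gripper": 40},{"x": 40,"y": -8,"z": -116,"wx": 0,"wy": 0,"wz": 0,"gripper": 40},{"x": 45,"y": -9,"z": -116,"wx": 0,"wy": 0,"wz": 0,"gripper": 40},{"x": 50,"y": -10,"z": -116,"wx": 0,"wy": 0,"wz": 0,"gripper": 40},{"x": 55,"y": -11,"z": -116,"wx": 0,"wy": 0,"wz": 0,"gripper": 40},{"x": 60,"y": -12,"z": -116,"wx": 0,"wy": 0,"wz": 0,"gripper": 40}]}}

```text
time: 7.75
eef_pos: [0.514, 0.0489, 0.0297]
tcp_rot: [0.704, 0.07, 0.704, -0.069]
wrist_force: [-2.3, -0.4, 1.2]
width: 0.04
```

Emit:
{"api": "move_arm", "payload": {"moves": [{"x": 5,"y": -1,"z": 0,"wx": 0,"wy": 0,"wz": 0,"gripper": 40},{"x": 10,"y": -2,"z": 0,"wx": 0,"wy": 0,"wz": 0,"gripper": 40},{"x": 15,"y": -3,"z": 0,"wx": 0,"wy": 0,"wz": 0,"gripper": 40},{"x": 20,"y": -4,"z": 0,"wx": 0,"wy": 0,"wz": 0,"gripper": 40},{"x": 25,"y": -5,"z": 0,"wx": 0,"wy": 0,"wz": 0,"gripper": 40},{"x": 30,"y": -6,"z": 0,"wx": 0,"wy": 0,"wz": 0,"gripper": 40}]}}

```text
time: 8.25
eef_pos: [0.5442, 0.0429, 0.0293]
tcp_rot: [0.704, 0.069, 0.704, -0.069]
wrist_force: [-2.9, 0.4, 0.9]
width: 0.0399
```

```bash
python3 - <<'E'
from h import *
s=monitor.get_state(); n=np.array([.981,-.195]); print(s['eef_pos'],s['wrist_force'],s['wrist_force'][:2]@n); print('tool n',(s['eef_pos'][:2]-[.697,.0125])@n)
t=cam('top'); d=cam('side'); save(t,'t4.png'); save(d,'s4.png')
a=cv2.resize(t['frame'][115:245,200:330],(520,520),interpolation=2); b=cv2.resize(d['frame'][145:245,240:400],(832,520),interpolation=2)[:,:]
im=np.hstack([a,b]); im=cv2.resize(im,(800,308)); cv2.imwrite('pics/a4.png',cv2.convertScaleAbs(im[:,:,::-1],alpha=1.3,beta=20))
E
```

```text
[0.54416482 0.04287285 0.02926838] [-2.88816711  0.35771984  0.88086984] -2.903047298959118
tool n -0.15585402072853463
```

View pics/a4.png

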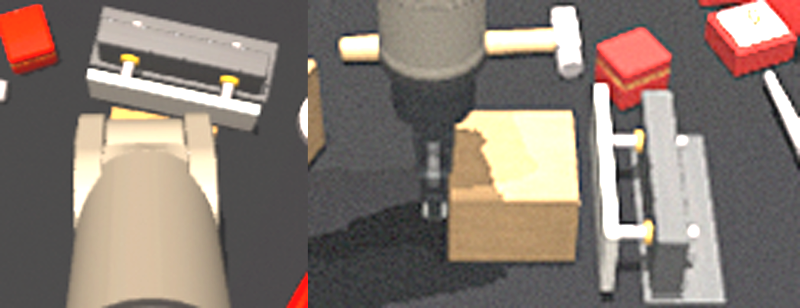

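The carton has turned square to the plate, with about 25 mm of gap left. Sliding friction is about 3 N.

Emit:
{"api": "move_arm", "payload": {"moves": [{"x": 5,"y": -1,"z": 0,"wx": 0,"wy": 0,"wz": 0,"gripper": 40},{"x": 10,"y": -2,"z": 0,"wx": 0,"wy": 0,"wz": 0,"gripper": 40},{"x": 15,"y": -3,"z": 0,"wx": 0,"wy": 0,"wz": 0,"gripper": 40},{"x": 18,"y": -3.6,"z": 0,"wx": 0,"wy": 0,"wz": 0,"gripper": 40}]}}

```text
time: 8.68
eef_pos: [0.5625, 0.0392, 0.0293]
tcp_rot: [0.704, 0.07, 0.704, -0.07]
wrist_force: [-3.3, 0.4, 1.2]
width: 0.0398
```

Emit:
{"api": "move_arm", "payload": {"moves": [{"x": 1,"y": -0.2,"z": 0,"wx": 0,"wy": 0,"wz": 0,"gripper": 40},{"x": 2,"y": -0.4,"z": 0,"wx": 0,"wy": 0,"wz": 0,"gripper": 40},{"x": 3,"y": -0.6,"z": 0,"wx": 0,"wy": 0,"wz": 0,"gripper": 40}]}}

```text
time: 8.93
eef_pos: [0.5645, 0.0387, 0.0293]
tcp_rot: [0.704, 0.069, 0.704, -0.069]
wrist_force: [-3.4, 1.2, 0.0]
width: 0.0403
```

Emit:
{"api": "move_arm", "payload": {"moves": [{"x": 1,"y": -0.2,"z": 0,"wx": 0,"wy": 0,"wz": 0,"gripper": 40},{"x": 2,"y": -0.4,"z": 0,"wx": 0,"wy": 0,"wz": 0,"gripper": 40},{"x": 3,"y": -0.6,"z": 0,"wx": 0,"wy": 0,"wz": 0,"gripper": 40}]}}

```text
time: 9.18
eef_pos: [0.5676, 0.0382, 0.0292]
tcp_rot: [0.704, 0.069, 0.704, -0.069]
wrist_force: [-5.7, 0.9, 2.2]
width: 0.0402
```

Emit:
{"api": "move_arm", "payload": {"moves": [{"x": 1,"y": -0.2,"z": 0,"wx": 0,"wy": 0,"wz": 0,"gripper": 40},{"x": 2,"y": -0.4,"z": 0,"wx": 0,"wy": 0,"wz": 0,"gripper": 40},{"x": 3,"y": -0.6,"z": 0,"wx": 0,"wy": 0,"wz": 0,"gripper": 40}]}}

```text
time: 9.43
eef_pos: [0.5699, 0.0377, 0.0291]
tcp_rot: [0.703, 0.069, 0.704, -0.069]
wrist_force: [-8.1, 1.8, 2.8]
width: 0.04
```

Emit:
{"api": "move_arm", "payload": {"moves": [{"x": 1,"y": -0.2,"z": 0,"wx": 0,"wy": 0,"wz": 0,"gripper": 40},{"x": 2,"y": -0.4,"z": 0,"wx": 0,"wy": 0,"wz": 0,"gripper": 40},{"x": 3,"y": -0.6,"z": 0,"wx": 0,"wy": 0,"wz": 0,"gripper": 40}]}}

```text
time: 9.68
eef_pos: [0.5726, 0.0372, 0.0291]
tcp_rot: [0.703, 0.069, 0.704, -0.069]
wrist_force: [-10.4, 2.9, 3.8]
width: 0.0401
```

Emit:
{"api": "move_arm", "payload": {"moves": [{"x": 1,"y": -0.2,"z": 0,"wx": 0,"wy": 0,"wz": 0,"gripper": 40},{"x": 2,"y": -0.4,"z": 0,"wx": 0,"wy": 0,"wz": 0,"gripper": 40},{"x": 3,"y": -0.6,"z": 0,"wx": 0,"wy": 0,"wz": 0,"gripper": 40}]}}

```text
time: 9.93
eef_pos: [0.5753, 0.0367, 0.029]
tcp_rot: [0.703, 0.069, 0.705, -0.069]
wrist_force: [-10.7, 2.0, 4.5]
width: 0.0404
```

```bash
cat > meas.py <<'E'
from h import *
n=np.array([.981,-.195]); lat=np.array([.195,.981]); P0=np.array([.697,.0125])
def strip(c,img,lats,z=.086):
    # sample brightness along n at given lateral on plane z: returns centre of white strip (m along n)
    g=cv2.GaussianBlur(cv2.cvtColor(img,cv2.COLOR_RGB2GRAY).astype(np.float32),(0,0),.5); xs=np.arange(-.02,.045,.0005); out=[]
    for l in lats:
        uv=np.array([pix(c,np.r_[P0+n*x+lat*l,z]) for x in xs],np.float32)
        v=cv2.remap(g,uv[None,:,0],uv[None,:,1],cv2.INTER_LINEAR)[0]
        th=.5*(v.max()+np.median(v)); w=np.clip(v-th,0,None)
        i=v.argmax(); lo=max(0,i-24); w[:lo]=0; w[i+24:]=0
        out.append(1e3*(w@xs)/w.sum())
    return np.array(out)
E
python3 - <<'E'
from meas import *
s=monitor.get_state(); print(s['time'],s['eef_pos'],s['wrist_force'])
L=np.r_[-.092:-.064:.004,.066:.094:.004]
for nm in('side','top'):
    c=cam(nm); old=cv2.cvtColor(cv2.imread('pics/%s0.png'%nm),cv2.COLOR_BGR2RGB); save(c,nm+'5.png')
    a=strip(c,old,L);b=strip(c,c['frame'],L); print(nm,a.round(1).tolist(),b.round(1).tolist(),(b-a).round(1).tolist(),np.median(b-a))
    r=c['frame'][115:245,200:330] if nm=='top' else c['frame'][145:245,240:400]
    if nm=='side': bb=cv2.resize(r,(832,520),interpolation=2)
    else: aa=cv2.resize(r,(520,520),interpolation=2)
im=locals(); im=cv2.resize(np.hstack([aa,bb]) if 'aa' in locals() else bb,(800,308)); cv2.imwrite('pics/a5.png',cv2.convertScaleAbs(im[:,:,::-1],alpha=1.3,beta=20))
E
```

```text
9.9333 [0.57528475 0.03667225 0.02899208] [-10.74442162   2.03573337   4.47818882]
side [7.9, 4.3, 3.7, 3.9, 4.2, 4.4, 4.7, 6.1, 6.0, 6.0, 6.1, 6.4, 6.6, 6.6] [14.9, 12.2, 11.9, 12.2, 12.5, 12.8, 12.8, 14.2, 14.5, 14.5, 14.4, 14.3, 14.3, 14.5] [7.0, 7.9, 8.2, 8.3, 8.3, 8.3, 8.1, 8.1, 8.4, 8.5, 8.3, 7.9, 7.7, 7.9] 8.166263758192295
top [5.0, 4.7, 5.0, 5.1, 4.8, 5.0, 5.3, 7.2, 7.2, 7.2, 6.9, 7.3, 7.6, 7.2] [13.6, 13.2, 13.3, 13.7, 13.5, 13.3, 13.8, 15.4, 15.5, 15.9, 16.1, 15.8, 16.0, 15.8] [8.6, 8.5, 8.3, 8.6, 8.7, 8.3, 8.6, 8.2, 8.3, 8.7, 9.2, 8.5, 8.4, 8.6] 8.544023243696937
```

View pics/a5.png

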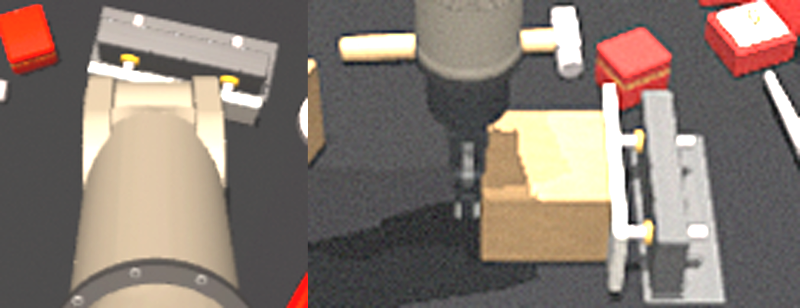

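Emit:
{"api": "move_arm", "payload": {"moves": [{"x": 1,"y": -0.2,"z": 0,"wx": 0,"wy": 0,"wz": -0.005,"gripper": 40},{"x": 2,"y": -0.4,"z": 0,"wx": 0,"wy": 0,"wz": -0.01,"gripper": 40},{"x": 3,"y": -0.6,"z": 0,"wx": 0,"wy": 0,"wz": -0.014,"gripper": 40},{"x": 4,"y": -0.8,"z": 0,"wx": 0,"wy": 0,"wz": -0.014,"gripper": 40},{"x": 5,"y": -1,"z": 0,"wx": 0,"wy": 0,"wz": -0.014,"gripper": 40},{"x": 6,"y": -1.2,"z": 0,"wx": 0,"wy": 0,"wz": -0.014,"gripper": 40},{"x": 7,"y": -1.4,"z": 0,"wx": 0,"wy": 0,"wz": -0.014,"gripper": 40},{"x": 7,"y": -1.4,"z": 0,"wx": 0,"wy": 0,"wz": -0.014,"gripper": 40},{"x": 7,"y": -1.4,"z": 0,"wx": 0,"wy": 0,"wz": -0.014,"gripper": 40}]}}

```text
time: 10.78
eef_pos: [0.5819, 0.0357, 0.0288]
tcp_rot: [0.702, 0.074, 0.704, -0.074]
wrist_force: [-11.8, 5.5, 3.2]
width: 0.0402
```

```bash
cat > look.py <<'E'
from meas import *
import sys
s=monitor.get_state(); print(s['time'],s['eef_pos'],s['wrist_force'],s['ft_torque']); y=R_of(s).as_matrix(); print(np.degrees(np.arctan2(y[1,1],y[0,1])),y[:,0])
L=np.r_[-.092:-.064:.004,.066:.094:.004]; F={}
for nm in('side','top'):
    c=cam(nm); old=cv2.cvtColor(cv2.imread('pics/%s0.png'%nm),cv2.COLOR_BGR2RGB); F[nm]=c['frame']
    a=strip(c,old,L);b=strip(c,c['frame'],L); print(nm,(b-a).round(1).tolist(),np.median(b-a))
a=cv2.resize(F['top'][115:215,215:315],(400,400),interpolation=2); b=cv2.resize(F['side'][155:235,310:390],(400,400),interpolation=2)
cv2.imwrite('pics/'+sys.argv[1],cv2.convertScaleAbs(np.hstack([a,b])[:,:,::-1],alpha=1.3,beta=20))
E
python3 look.py a6.png
```

```text
10.7833 [0.58190438 0.03565799 0.02880063] [-11.80812855   5.47957431   3.21040634] [0.75856059 1.98815632 0.058816  ]
77.96403881636196 [-3.48102339e-03  4.95043935e-04 -9.99993819e-01]
side [14.0, 14.2, 14.3, 14.2, 14.2, 14.0, 14.1, 14.1, 14.5, 14.6, 14.6, 14.3, 14.0, 14.2] 14.165705779641964
top [14.1, 14.1, 14.1, 14.1, 14.1, 14.1, 14.1, 14.7, 14.5, 16.1, 16.3, 15.5, 14.9, 15.0] 14.347794450407733
```

View pics/a6.png

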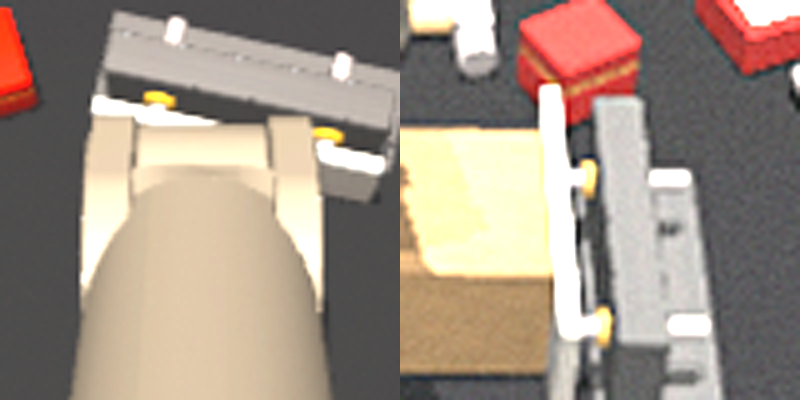

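The plate is in by about 14.2 mm, roughly 9.6 N. I'll nudge 0.7 mm further and check for a wedge-shaped gap along the contact line.

Emit:
{"api": "move_arm", "payload": {"moves": [{"x": 0.4,"y": -0.1,"z": 0,"wx": 0,"wy": 0,"wz": 0,"gripper": 40},{"x": 0.7,"y": -0.1,"z": 0,"wx": 0,"wy": 0,"wz": 0,"gripper": 40},{"x": 0.7,"y": -0.1,"z": 0,"wx": 0,"wy": 0,"wz": 0,"gripper": 40},{"x": 0.7,"y": -0.1,"z": 0,"wx": 0,"wy": 0,"wz": 0,"gripper": 40},{"x": 0.7,"y": -0.1,"z": 0,"wx": 0,"wy": 0,"wz": 0,"gripper": 40},{"x": 0.7,"y": -0.1,"z": 0,"wx": 0,"wy": 0,"wz": 0,"gripper": 40}]}}

```text
time: 11.38
eef_pos: [0.5823, 0.0355, 0.0288]
tcp_rot: [0.702, 0.074, 0.705, -0.074]
wrist_force: [-14.5, 5.1, 4.5]
width: 0.0398
```

```bash
python3 look.py a7.png; python3 - <<'E'
from meas import *
c=cam('side'); f=c['frame'].astype(np.float32); n2=np.array([np.cos(-.2103),np.sin(-.2103)]); l2=np.array([-n2[1],n2[0]])
xs=np.arange(-.004,.026,.0005)
for l in np.arange(-.055,.056,.01):
    uv=np.array([pix(c,np.r_[P0+n2*x+l2*l,.086]) for x in xs],np.float32)
    v=cv2.remap(f,uv[None,:,0],uv[None,:,1],cv2.INTER_LINEAR)[0]
    b=v[:,2]; w=b.max(); y=b[:16].mean(); k=np.where(b[:b.argmax()+1]<(w+y)/2)[0][-1]
    g=v[:,1]; print(round(l,3),'edge mm',round(xs[k]*1e3,1),'blue',round(float(y)),round(float(w)),'min green near edge',round(float(g[max(0,k-8):k+4].min())),'carton green',round(float(np.median(g[:12]))))
E
```

```text
11.3833 [0.58232296 0.03553193 0.02880641] [-14.46127437   5.06291709   4.48233957] [0.78465704 2.39145628 0.04829695]
77.96352476254029 [-3.93268339e-03  4.83734533e-04 -9.99992150e-01]
side [14.4, 15.1, 14.9, 14.7, 14.3, 14.1, 14.1, 14.4, 14.6, 14.9, 15.0, 14.8, 14.6, 14.6] 14.601879329345605
top [14.3, 14.7, 14.7, 14.4, 14.6, 14.9, 14.5, 15.1, 15.0, 16.4, 16.7, 16.1, 16.0, 15.7] 14.942183567901072
-0.055 edge mm 13.5 blue 130 255 min green near edge 157 carton green 195
-0.045 edge mm 14.0 blue 145 255 min green near edge 198 carton green 219
-0.035 edge mm 14.0 blue 147 255 min green near edge 218 carton green 220
-0.025 edge mm 13.0 blue 145 255 min green near edge 203 carton green 217
-0.015 edge mm 13.5 blue 147 255 min green near edge 182 carton green 221
-0.005 edge mm 13.5 blue 147 255 min green near edge 200 carton green 220
0.005 edge mm 14.0 blue 147 255 min green near edge 206 carton green 221
0.015 edge mm 13.0 blue 155 255 min green near edge 223 carton green 228
0.025 edge mm 12.5 blue 153 255 min green near edge 217 carton green 225
0.035 edge mm 13.5 blue 152 255 min green near edge 196 carton green 224
0.045 edge mm 14.0 blue 144 255 min green near edge 188 carton green 219
0.055 edge mm 14.0 blue 154 255 min green near edge 212 carton green 227
```

The contact line is straight, with no dark gap from one end to the other. The plate is in by about 14.7 mm (≈ 10 N) and the flaps are shut, so I'm handing in.

```bash
python3 -c "
from h import *
print(manip.hand_in())"
```

```text
the job is handed in; nothing more can be done
None
```

The carton is closed and pressed flush against the backstop plate at about 10 N, and I handed the job in with the arm still holding it there. The clock read about 11.4 s of the 64 s allowed.

- **Flaps:** I folded the short flap flat first, then the long flap over it, pressing each down to its stop. In the last picture, taken just before the final 0.7 mm push, both still looked flat.
- **Push:** I used the part-open fingers low on the free face. This turned the carton square to the plate on the way, then I pressed the plate in slowly in small steps.
- **Plate force:** Just before hand-in, the side camera put the plate about 14.6 mm in and the top camera about 14.9 mm, so about 9.8 to 10 N on the plate. The wrist read about 15 N along the push, about 5 N more than the plate. I measured about 3 N of friction while it was sliding free and put the rest down to extra friction under load.
- **Flush fit:** The line between carton and plate was straight to about 1 mm, with no dark gap along its length. One mid-push check showed the tool 0.8° off the plate, so I corrected that before the final push.
- **Disagreements:** At the last check the wrist also carried about 2 N of sideways load, which I left alone. The top camera's left-end plate readings ran about 1–2 mm high, probably because the arm partly hid that end.
- **Other items:** I didn't push or pick up anything else. I didn't measure their positions again at the end, but those near the carton looked undisturbed in the pictures.

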